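# Push the movement tray into its dust case and close the doors

### The job

Put the watch movements away from dust: with the fingertips, push the black tray fully home into its dust case, and only then push both of the case's small front doors fully shut. Only push: do not lift the tray or take anything out of it, and leave everything else on the bench and on the case where it is.

Things in the scene. Friction and masses are not known exactly. Their poses are not given: they have to be found in the camera images.
- case: fixed low dust case for a parts tray: grey side and back walls, clear roof (top 62 mm above the bench), 142 mm deep, 132 mm wide, no floor: the tray slides on the bench. Origin: middle of the front opening at bench level; x points into the case, y to its left, z up. The opening is 115 mm wide; the back wall inside is at x = 134 mm; the roof starts only at x = 25 mm, so that fingertips can follow the tray in
- tray: loose black tray with four pockets, 130 mm deep (its x) x 110 mm wide (its y) x 36 mm tall, 4 mm walls, 0.25 to 0.5 kg; origin at the centre of its underside. It starts partly inside the case, its rear between the side walls, sticking 45 to 85 mm out of the front opening. Fully home (against the back wall) its front face lies 4 mm inside the opening, its origin at x = 69 mm of the case
- tray_front (a point): centre of the tray's front face (the face towards the robot), 18 mm above the bench
- door_left (a joint): small upright left (+y of the case) door of the case, bare aluminium, 62 mm long from hinge to free edge, 6 mm thick, 52 mm tall (4 to 56 mm above the bench). Value in rad: 0 = shut, across the opening; 1.57 = standing straight out towards the front (-x of the case); more = folded further outward (up to 2.4). Light hinge friction: it stays where it is left, and about half a newton near its middle moves it
- door_right (a joint): small upright right (-y of the case) door of the case, bare aluminium, 62 mm long from hinge to free edge, 6 mm thick, 52 mm tall (4 to 56 mm above the bench). Value in rad: 0 = shut, across the opening; 1.57 = standing straight out towards the front (-x of the case); more = folded further outward (up to 2.4). Light hinge friction: it stays where it is left, and about half a newton near its middle moves it
- door_left_hinge (a point): hinge axis of the left door, 30 mm above the bench; at x = -3, y = +64 mm of the case; it runs through the middle of the door's thickness. Shut, the door runs from here towards -y of the case
- door_right_hinge (a point): hinge axis of the right door, 30 mm above the bench; at x = -3, y = -64 mm of the case. Shut, the door runs from here towards +y of the case
- door_left_edge (a point): middle of the left door's free edge, 62 mm from its hinge
- door_right_edge (a point): middle of the right door's free edge, 62 mm from its hinge
- movement_a: loose brass watch movement, 34 mm disc 10 mm tall, lying in the tray's front left pocket; origin at the centre of its underside; to stay in the tray
- movement_b: the same, in the front right pocket
- cup: small green glass cup, 52 mm across the rim, 55 mm tall; origin at the centre of its underside; a bystander, leave it where it is
- screw_box: yellow open screw box 75 x 60 x 22 mm; origin at the centre of its underside; a bystander, leave it where it is
- tape: roll of blue tape, 52 mm across, 14 mm tall, lying on the clear roof of the case; origin at the centre of its underside; a bystander, leave it where it is
- driver: screwdriver lying on the bench, 140 mm long along its x; a bystander, leave it where it is
- loupe: black eye loupe, a cone 36 mm across, 30 mm tall; origin at the centre of its underside; a bystander, leave it where it is
- oil_jar: amber glass jar 36 mm across, 45 mm tall, beside the case; origin at the centre of its underside; a bystander, leave it where it is
There are look-alikes about, which are no part of the job. Leave any red look-alike of the movement_a alone. What is shaped like the tray but turquoise is not meant.

How it is judged:
By the outcome, as a careful person would: the job done as asked, in the order asked, and still so for the second after the job is handed in, with the robot touching nothing.
It also fails if it takes over 61 s, if anything falls off the work surface, if the arm or the gripper's body presses on something with over 40 N, if the wrist force passes 120 N, or if a joint passes its speed limit or range.

### The arm

A 6-joint arm with a two-finger parallel gripper is mounted at the origin on the work surface. World frame = base frame: x ahead of the robot, y to its left, z up, the work surface at z = 0. Lengths are in m, angles in rad, forces in N, time in s.
With the tool pointing down it reaches from about 0.425 to 0.95 m from the base axis. Payload 3.5 kg.
Tool frame: the origin (TCP) lies on the centre line of the jaws, within the pads' length; the fingertips stand 17 mm ahead of it and the grasp point (between the pads) lies 2 mm behind it; z points along the fingers, y is the line along which they close (so a half turn about z gives the same grasp; the last joint's range is limited). The gripper opens to 85 mm and grips with 20 to 120 N. Pads are 22 mm wide; open, the fingers measure 114 mm over their backs; the gripper's body (76 mm by 85 mm) begins 54 mm behind the grasp point. The pads swing forward as they close: fully open they stand 13 mm farther back than shut.
Start: joints at [-1.402, 0.286, 1.577, -0, 1.279, -0.15], TCP at [0.212, -0.641, 0.208] pointing down, gripper open.
Joint ranges: [-2.77, 2.77], [-0.9, 2.22], [0.21, 2.48], [-1.53, 4.67], [0.24, 2.81], [-2.84, 2.84]. Speed limits (rad/s): [2.79, 2.79, 3.14, 3.14, 3.14, 3.14].

### API

Orientations are given as a unit quaternion [x, y, z, w].
In Python, from plant import ctrl gives the robot as it stands. The module is installed in compiled form; this text tells all that it offers.
- The arm moves only by the tool drive_tool, never from a script. Its argument "moves" is a list of rows, each a list of 3 entries, a list of its own where there are three numbers: the turn, a rotation vector about the tool's x, y, z in rad, then the shift along the tool's x, y, z in m, then the finger opening in m, from 0 to 0.0854. A call has 1 to 5 rows; each row shifts and turns the commanded pose from where the row before left it, along the tool's axes as they then stand; what a row does not reach is not made up. A row lasts 1/8 s, in which the tool goes at most 62.5 mm and 10.7 degrees, less where a joint would pass 70% of its speed; a pose out of reach is approached as far as the arm can. A call with a gripper value outside its range is refused whole. The fingers move at their own pace and stop on an object; "grip_force" is the grip in N (left out, the last holds). Time passes only in rows, so rows that do not move let the fingers close. It gives the time, the measured TCP pose, the force, the opening and the grip force at its end, in the units of the state.
- ctrl.get_state(): the state, without advancing time (a new reading comes with each control period).
- ctrl.read_camera(name): name is "scene" or "side" or "wrist"; returns a dict with "image" (480x640x3 uint8, red, green, blue), "fx", "fy", "cx", "cy" (pixels), "dist" ([k1, k2, p1, p2, k3] as OpenCV has them; the pictures are not rectified), "R" (3x3) and "t" (3): a world point X has camera coordinates R X + t. Camera axes: x right, y down, z forward; pixel columns grow to the right and rows downward; lengths in m; the calibration is good to about 2 mm. A picture is of the moment at which its call begins. There is no depth.
- ctrl.sign_off(): hands the job in; it is judged then, once.
The state is a dict: "time": time; "qpos": joint angles; "dq": joint speeds; "joint_efforts": joint torques, N m; "eef_pos": TCP position; "tcp_rot": TCP orientation; "contact_force": force on the tool from outside, world axes, zero at the start; "wrist_torque": the same for the moment, N m; "opening": opening from 0.0 (shut) to 1.0 (fully open); "finger_force": force on a finger pad.
Only numpy, scipy, OpenCV 4.12 (cv2) and the standard library are available. Lean on these libraries where they do the work, as an engineer would, in place of code of your own. Each camera call takes 0.05 s, during which the arm holds its last target. There are 200 camera calls.

## Working session

There is one attempt and no reset: what is moved stays moved. The work goes in short steps, Python scripts to look and compute and a tool call to move; the robot and the scene stay as the last step left them, time stands still between calls to the robot, and variables do not carry over. Pictures are saved under pics/ and viewed, at most 10 in all, crops included, and the job is handed in when it is done.

Besides the shell and the picture viewer there is one more tool, called by a JSON object that holds its "method" and its "body". drive_tool: Moves the arm, as the interface text tells. Its arguments: {"type":"object","properties":{"moves":{"type":"array","items":{"type":"array"}},"grip_force":{"type":"number"}},"required":["moves"]}

```bash
mkdir -p pics; cat > h.py <<'E'
import numpy as np, cv2, sys
from plant import ctrl
def cam(n):
    c=ctrl.read_camera(n); c['K']=np.array([[c['fx'],0,c['cx']],[0,c['fy'],c['cy']],[0,0,1]]); return c
def plane(c,uv,z):
    p=cv2.undistortPoints(np.array(uv,float).reshape(-1,1,2),c['K'],np.array(c['dist'])).reshape(-1,2)
    d=np.c_[p,np.ones(len(p))]@np.array(c['R']); o=-np.array(c['R']).T@np.array(c['t'])
    return o+d*((z-o[2])/d[:,2])[:,None]
def save(c,n): cv2.imwrite('pics/'+n,c['image'][:,:,::-1])
def proj(c,X): return cv2.projectPoints(np.array(X,float).reshape(-1,1,3),cv2.Rodrigues(np.array(c['R']))[0],np.array(c['t'],float),c['K'],np.array(c['dist']))[0].reshape(-1,2)
E
python3 - <<'E'
from h import *
for n in ['scene','side']:
    c=cam(n); save(c,n+'0.png'); print(n,-np.array(c['R']).T@np.array(c['t']),c['fx'])
s=ctrl.get_state();print(s)
E
```

```text
scene [ 0.89120093 -0.00094768  0.68429185] 437.07353650080904
side [0.04167245 0.5401534  0.49559681] 447.1125103423463
{'time': 0.1, 'qpos': array([-1.40203305e+00,  2.87135053e-01,  1.57804435e+00, -2.56093666e-05,
        1.27858999e+00, -1.49995471e-01]), 'dq': array([-0.00042804, -0.00190089, -0.00698048,  0.00028077,  0.000363  ,
        0.00169884]), 'joint_efforts': array([ 1.61151278e-03, -4.07290614e+01, -2.93699777e+01, -1.42914873e-04,
        3.39240200e-03, -4.00066455e-06]), 'eef_pos': array([ 0.21145154, -0.64034324,  0.20703945]), 'tcp_rot': array([ 9.87324798e-01,  1.58709039e-01, -2.24703285e-05, -1.08820479e-03]), 'contact_force': array([ 0.09458596, -1.2217312 , -0.14773748]), 'wrist_torque': array([0.01287207, 0.03878692, 0.02261107]), 'finger_force': 0.0, 'opening': 0.9982108936497842}
```

View pics/scene0.png

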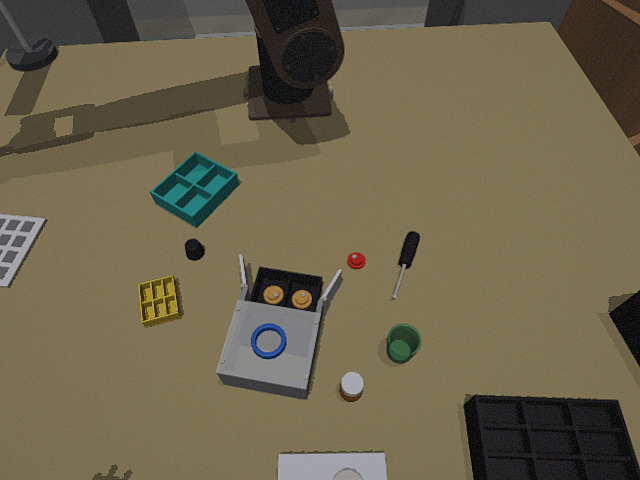

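View pics/side0.png

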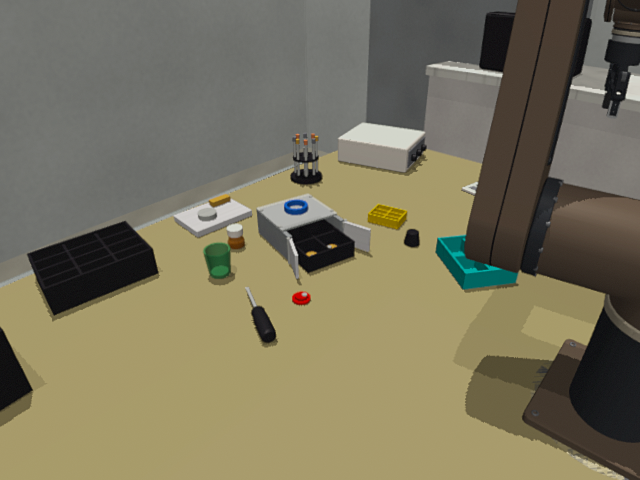

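The scene view shows the case at about (270,345), with the black tray sticking out of it at (288,285). The doors are at (332,285), which is left (+y), and (243,272), which is right. The look-alikes are the turquoise tray (195,188), the large black organiser (550,435) and the red disc (356,260). The tray meant is the black one in the case holding brass discs. I'll confirm this in one enlarged crop.

```bash
python3 - <<'E'
from h import *
i=cv2.imread('pics/scene0.png')[240:400,200:400]
cv2.imwrite('pics/crop.png',cv2.resize(i,None,fx=3.75,fy=3.75,interpolation=cv2.INTER_CUBIC))
E
```

```text
(no output)
```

View pics/crop.png

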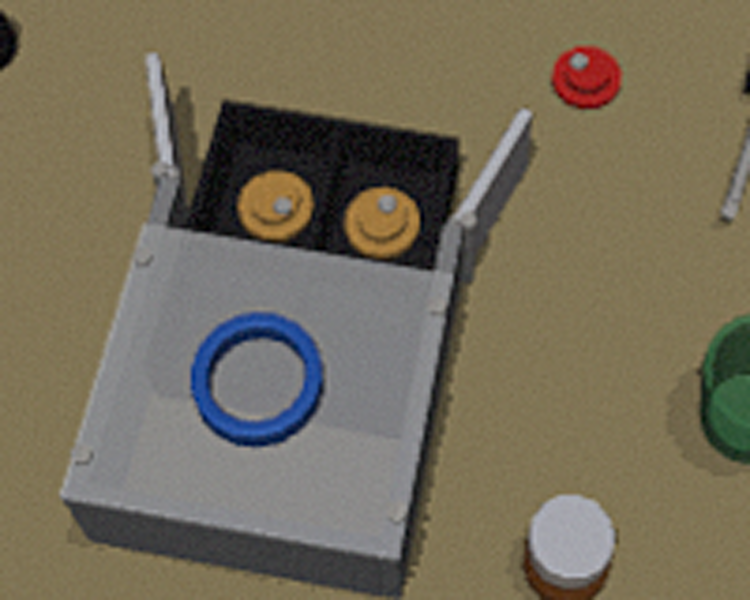

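The crop confirms the black tray with two brass movements between the two doors. Tray front top edge is at crop (225,102)–(460,138), the roof corners at (145,225), (450,272), (400,557) and (65,497), and the door tips at (153,57) and (527,113).

```bash
cat >> h.py <<'E'
def casefit(c,px):
    W=plane(c,px,.062)[:,:2]; L=np.array([[.025,-.066],[.025,.066],[.142,.066],[.142,-.066]])
    lm,wm=L.mean(0),W.mean(0); U,S,V=np.linalg.svd((L-lm).T@(W-wm)); R=(U@V).T
    t=wm-R@lm; return R,t,(W-t)@R-L
E
python3 - <<'E'
from h import *
c=cam('scene')
f=lambda p:[((a+.5)/3.75-.5+200,(b+.5)/3.75-.5+240) for a,b in p]
R,t,e=casefit(c,f([(145,225),(450,272),(400,557),(65,497)]))
print('yaw',np.arctan2(R[1,0],R[0,0]),'o',t);print(e.round(4))
np.savez('case.npz',R=R,t=t)
T=lambda P:((P[:,:2]-t)@R*1000).round(1)
print('tray',T(plane(c,f([(225,102),(460,138)]),.036)))
d=T(plane(c,f([(153,57),(165,170),(527,113),(465,218)]),.056));print('doors edgeR,hingeR,edgeL,hingeL',d)
print(T(plane(c,f([(585,75)]),.008)))
C=lambda x,y:(t+R@np.array([x,y])).round(4)
for y in (-.064,.064):print('hinge',C(-.003,y))
E
```

```text
yaw -0.2502728855887955 o [ 0.57133011 -0.03078127]
[[ 0.0003  0.0011]
 [-0.     -0.0014]
 [ 0.0003 -0.0008]
 [-0.0005  0.0011]]
tray [[-52.6 -52.4]
 [-52.   56.5]]
doors edgeR,hingeR,edgeL,hingeL [[-59.1 -85.1]
 [ -4.3 -65. ]
 [-58.4  85.2]
 [ -3.3  66.4]]
[[-111.5  108.1]]
hinge [ 0.5526 -0.092 ]
hinge [0.5843 0.032 ]
```

{"method": "drive_tool", "body": {"moves": [[[0,0,0.142],[0,0,0],0.04],[[0,0,0.142],[0,0,0],0.04],[[0,0,0.142],[0,0,0],0.04],[[0,0,0.143],[0,0,0],0.04],[[0,0,0],[0.007,-0.048,0],0.04]]}}

```text
time: 0.78
eef_pos: [0.2291, -0.5973, 0.2073]
tcp_rot: [0.992, -0.127, -0.0, -0.0]
contact_force: [0.7, 0.3, 0.3]
opening: 0.47
finger_force: 0.0
```

{"method": "drive_tool", "body": {"moves": [[[0,0,0],[0.007,-0.048,0],0.04],[[0,0,0],[0.007,-0.048,0],0.04],[[0,0,0],[0.007,-0.048,0],0.04],[[0,0,0],[0.007,-0.048,0],0.04],[[0,0,0],[0.007,-0.048,0],0.04]]}}

```text
time: 1.4
eef_pos: [0.3239, -0.3707, 0.2081]
tcp_rot: [0.992, -0.125, -0.0, -0.0]
contact_force: [0.6, -0.6, 0.7]
opening: 0.469
finger_force: 0.0
```

{"method": "drive_tool", "body": {"moves": [[[0,0,0],[0.007,-0.048,0],0.04],[[0,0,0],[0.007,-0.048,0],0.04],[[0,0,0],[0.007,-0.048,0],0.04],[[0,0,0],[0.007,-0.048,0],0.04],[[0,0,0],[0.007,-0.048,0],0.04]]}}

```text
time: 2.02
eef_pos: [0.4171, -0.1469, 0.2082]
tcp_rot: [0.992, -0.125, 0.0, 0.0]
contact_force: [0.5, -0.0, -0.5]
opening: 0.47
finger_force: 0.0
```

```bash
cat >> h.py <<'E'
def where():
    z=np.load('case.npz'); s=ctrl.get_state(); p=s['eef_pos']
    q=s['tcp_rot']; xy=(p[:2]-z['t'])@z['R']*1000
    print('t',s['time'],'case xy',xy.round(1),'z',(p[2]*1000).round(1),'psi',2*np.arctan2(q[1],q[0]),q.round(3),'F',(np.r_[z['R'].T@s['contact_force'][:2],s['contact_force'][2]]).round(1),'open',round(s['opening'],3))
E
python3 -c "
from h import *
where()"
```

```text
t 2.025 case xy [-120.6 -150.7] z 208.2 psi -0.2504486540269616 [ 0.992 -0.125  0.     0.   ] F [ 0.5  0.1 -0.5] open 0.47
```

{"method": "drive_tool", "body": {"moves": [[[0,0,0],[0.005,-0.05,0],0.04],[[0,0,0],[0.007,-0.05,0],0.04],[[0,0,0],[0.007,-0.05,0.04],0.04],[[0,0,0],[0.004,-0.003,0.04],0.04],[[0,0,0],[0,0,0.04],0.04]]}}

```text
time: 2.65
eef_pos: [0.4767, -0.0063, 0.0883]
tcp_rot: [0.992, -0.124, 0.0, 0.0]
contact_force: [-0.3, 0.3, -1.0]
opening: 0.473
finger_force: 0.0
```

{"method": "drive_tool", "body": {"moves": [[[0,0,0],[0,0,0.02],0.04],[[0,0,0],[0,0,0.02],0.04],[[0,0,0],[0,0,0.018],0.04],[[0,0,0],[0,0,0],0.04]]}}

```text
time: 3.15
eef_pos: [0.4748, -0.0069, 0.0299]
tcp_rot: [0.992, -0.125, -0.002, -0.0]
contact_force: [0.5, 0.2, -0.5]
opening: 0.467
finger_force: 0.0
```

```bash
python3 -c "
from h import *
where()
c=cam('scene');cv2.imwrite('pics/s1.png',cv2.resize(c['image'][200:380,180:420,::-1],None,fx=3,fy=3))"
```

```text
t 3.15 case xy [-99.4  -0.8] z 29.9 psi -0.2502171765663644 [ 0.992 -0.125 -0.002 -0.   ] F [ 0.4  0.3 -0.5] open 0.467
```

View pics/s1.png

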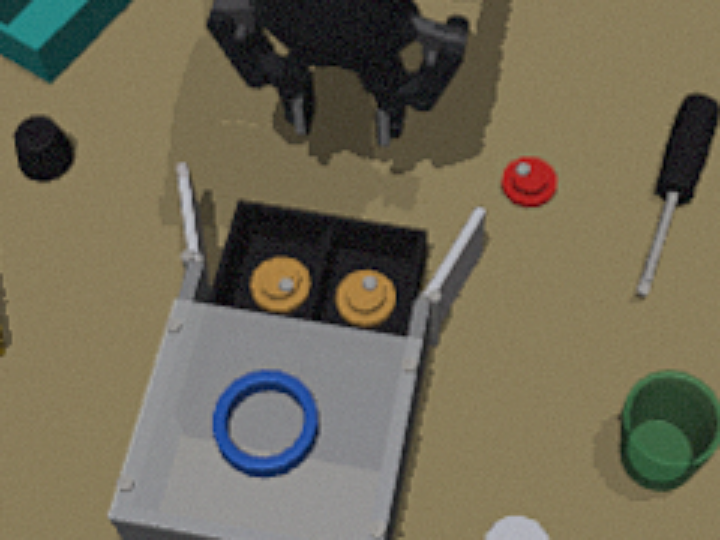

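The fingertips stand in front of the tray, at about crop (300,130) and (390,135), centred between the doors and clear of the red disc. Now I'll push.

{"method": "drive_tool", "body": {"moves": [[[0,0,0],[0.015,-0.002,0],0.04],[[0,0,0],[0.012,0,0],0.04],[[0,0,0],[0.006,0,0],0.04],[[0,0,0],[0.006,0,0],0.04],[[0,0,0],[0.006,0,0],0.04]]}}

```text
time: 3.82
eef_pos: [0.5208, -0.0166, 0.0314]
tcp_rot: [0.992, -0.125, -0.0, -0.0]
contact_force: [0.0, 0.6, -0.6]
opening: 0.469
finger_force: 0.0
```

{"method": "drive_tool", "body": {"moves": [[[0,0,0],[0.006,0,0],0.04],[[0,0,0],[0.006,0,0],0.04],[[0,0,0],[0.006,0,0],0.04],[[0,0,0],[0.006,0,0],0.04],[[0,0,0],[0.006,0,0],0.04]]}}

```text
time: 4.45
eef_pos: [0.5501, -0.0241, 0.0315]
tcp_rot: [0.992, -0.125, 0.0, -0.0]
contact_force: [-0.5, 0.4, 0.2]
opening: 0.466
finger_force: 0.0
```

```bash
python3 -c "
from h import *
where()"
```

```text
t 4.45 case xy [-22.3   1.2] z 31.5 psi -0.25023431566009685 [ 0.992 -0.125  0.    -0.   ] F [-0.6  0.2  0.2] open 0.466
```

{"method": "drive_tool", "body": {"moves": [[[0,0,0],[0.004,0,0],0.04],[[0,0,0],[0.004,0,0],0.04],[[0,0,0],[0.003,0,0],0.04],[[0,0,0],[0.002,0,0],0.04]]}}

```text
time: 4.95
eef_pos: [0.5624, -0.0272, 0.0315]
tcp_rot: [0.992, -0.125, -0.0, -0.0]
contact_force: [-0.2, 0.3, 0.1]
opening: 0.471
finger_force: 0.0
```

```bash
python3 -c "
from h import *
where()
c=cam('scene');cv2.imwrite('pics/s2.png',cv2.resize(c['image'][220:380,190:390,::-1],None,fx=3.75,fy=3.75))"
```

```text
t 4.95 case xy [-9.5  1.2] z 31.5 psi -0.2501845066668176 [ 0.992 -0.125 -0.    -0.   ] F [-0.3  0.3  0.1] open 0.471
```

View pics/s2.png

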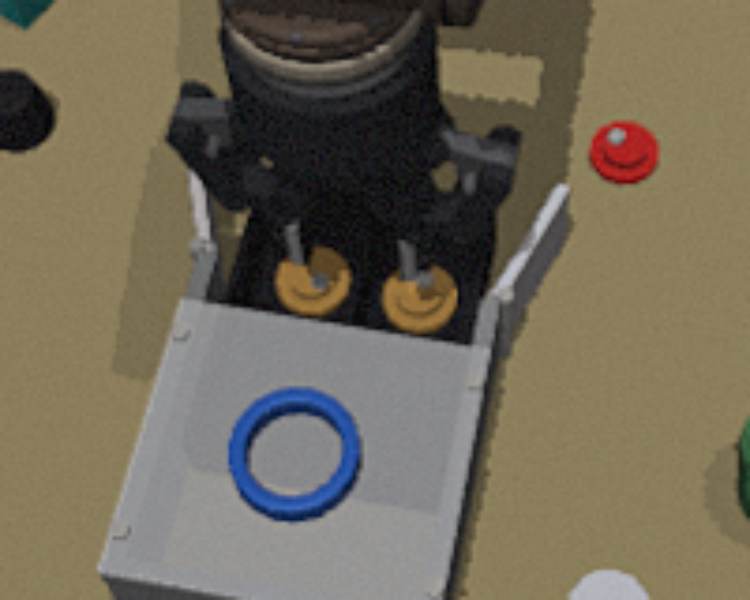

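The tray's movements are still at their old pixels (273,295), so the tray doesn't seem to have moved. I'll check the fingertips' actual height in the side view.

```bash
python3 -c "
from h import *
z=np.load('case.npz');C=lambda x,y,h:np.r_[z['t']+z['R']@np.array([x,y])/1000,h/1000]
c=cam('scene')
for h in (15,25,35,45,60): print(h,((proj(c,[C(-9.5,21,h),C(-9.5,-21,h)])-[190,220])*3.75).round(0).tolist())
print('front edge if moved',((proj(c,[C(1.5,55,36),C(1.5,-55,36)])-[190,220])*3.75).round().tolist())
c=cam('side')
for h in (15,25,35,45): print(h,((proj(c,[C(-9.5,21,h),C(-9.5,-21,h)])-[230,180])*4.5).round(0).tolist())
cv2.imwrite('pics/s3.png',cv2.resize(c['image'][180:310,230:400,::-1],None,fx=4.5,fy=4.5))"
```

```text
15 [[403.0, 305.0], [311.0, 290.0]]
25 [[402.0, 295.0], [309.0, 280.0]]
35 [[401.0, 285.0], [307.0, 270.0]]
45 [[400.0, 274.0], [305.0, 260.0]]
60 [[398.0, 258.0], [302.0, 244.0]]
front edge if moved [[473.0, 318.0], [226.0, 280.0]]
15 [[361.0, 324.0], [438.0, 296.0]]
25 [[360.0, 305.0], [438.0, 277.0]]
35 [[360.0, 285.0], [438.0, 258.0]]
45 [[359.0, 266.0], [438.0, 239.0]]
```

View pics/s3.png

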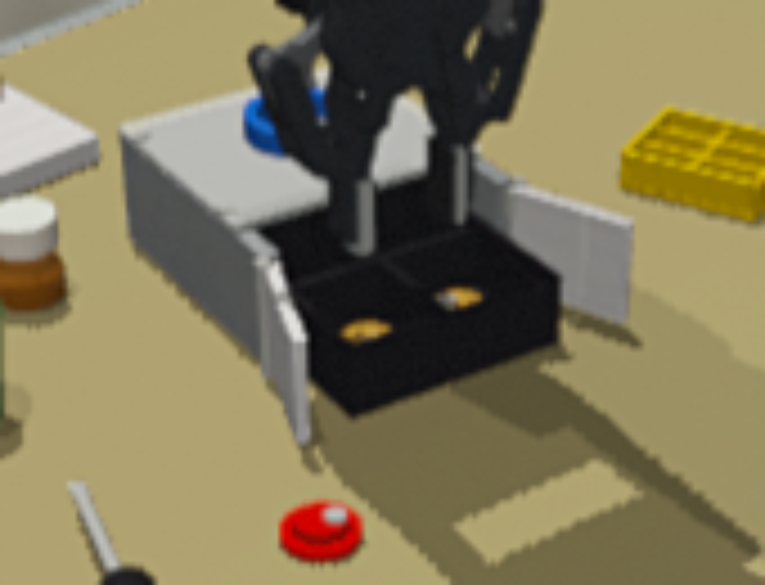

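The side view shows both fingertips at crop (362,255) and (460,222), hanging above the tray at about z = 48 mm. That is around 30 mm higher than the reported TCP suggests. The tray hasn't been touched. I'll back out and go lower, watching the force.

{"method": "drive_tool", "body": {"moves": [[[0,0,0],[-0.025,0,0],0.04],[[0,0,0],[-0.025,0,0],0.04],[[0,0,0],[-0.025,0,0],0.04],[[0,0,0],[-0.018,0,0],0.04],[[0,0,0],[0,0,0.004],0.04]]}}

```text
time: 5.72
eef_pos: [0.4713, -0.0038, 0.0274]
tcp_rot: [0.992, -0.125, 0.0, -0.0]
contact_force: [0.2, -0.7, 0.2]
opening: 0.468
finger_force: 0.0
```

{"method": "drive_tool", "body": {"moves": [[[0,0,0],[0,0,0.004],0.04],[[0,0,0],[0,0,0.004],0.04],[[0,0,0],[0,0,0],0.04]]}}

```text
time: 6.1
eef_pos: [0.4723, -0.0042, 0.019]
tcp_rot: [0.992, -0.125, -0.0, -0.0]
contact_force: [-0.6, 0.6, -0.6]
opening: 0.469
finger_force: 0.0
```

```bash
python3 -c "
from h import *
where()
z=np.load('case.npz');C=lambda x,y,h:np.r_[z['t']+z['R']@np.array([x,y])/1000,h/1000]
c=cam('side');P=lambda a:((proj(c,a)-[250,190])*4).round(0).tolist()
for h in (0,15,25,35,45): print(h,P([C(-100,21,h),C(-100,-21,h)]))
cv2.imwrite('pics/s4.png',cv2.resize(c['image'][190:310,250:420,::-1],None,fx=4,fy=4))"
```

```text
t 6.1 case xy [-102.5    1.2] z 19.0 psi -0.25036652401174203 [ 0.992 -0.125 -0.    -0.   ] F [-0.7  0.5 -0.6] open 0.469
0 [[345.0, 360.0], [416.0, 331.0]]
15 [[345.0, 334.0], [417.0, 305.0]]
25 [[345.0, 316.0], [417.0, 288.0]]
35 [[345.0, 298.0], [418.0, 270.0]]
45 [[346.0, 280.0], [419.0, 252.0]]
```

View pics/s4.png

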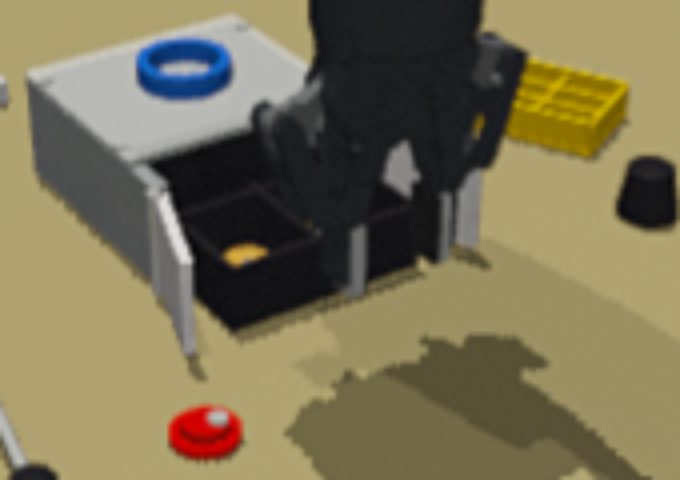

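The side view has the tips at crop (353,296) and (443,262), so tip z ≈ 37 mm, which is reported z + 18. I'll go 21 mm lower and then push.

{"method": "drive_tool", "body": {"moves": [[[0,0,0],[0,0,0.006],0.04],[[0,0,0],[0,0,0.006],0.04],[[0,0,0],[0,0,0.005],0.04],[[0,0,0],[0,0,0.004],0.04],[[0,0,0],[0,0,0],0.04]]}}

```text
time: 6.78
eef_pos: [0.4718, -0.0041, -0.0019]
tcp_rot: [0.992, -0.125, -0.0, -0.0]
contact_force: [-0.6, -0.4, 0.1]
opening: 0.47
finger_force: 0.0
```

{"method": "drive_tool", "body": {"moves": [[[0,0,0],[0.014,0,0],0.04],[[0,0,0],[0.014,0,0],0.04],[[0,0,0],[0.007,0,0],0.04],[[0,0,0],[0.007,0,0],0.04],[[0,0,0],[0.006,0,0],0.04]]}}

```text
time: 7.4
eef_pos: [0.5168, -0.0157, -0.002]
tcp_rot: [0.992, -0.125, -0.003, -0.0]
contact_force: [-6.4, 1.6, 5.1]
opening: 0.467
finger_force: 2.9
```

```bash
python3 -c "
from h import *
where()"
```

```text
t 7.4 case xy [-56.5   1.2] z -2.0 psi -0.2502128022706184 [ 0.992 -0.125 -0.003 -0.   ] F [-6.6 -0.   5.1] open 0.467
```

{"method": "drive_tool", "body": {"moves": [[[0,0,0],[0.006,0,0],0.04],[[0,0,0],[0.006,0,0],0.04],[[0,0,0],[0.006,0,0],0.04],[[0,0,0],[0.006,0,0],0.04],[[0,0,0],[0.006,0,0],0.04]]}}

```text
time: 8.02
eef_pos: [0.5458, -0.0228, -0.002]
tcp_rot: [0.992, -0.125, -0.003, -0.0]
contact_force: [-5.7, 1.2, 4.9]
opening: 0.474
finger_force: 2.8
```

{"method": "drive_tool", "body": {"moves": [[[0,0,0],[0.005,0,0],0.04],[[0,0,0],[0.004,0,0],0.04],[[0,0,0],[0.003,0,0],0.04]]}}

```text
time: 8.4
eef_pos: [0.5594, -0.0264, -0.002]
tcp_rot: [0.992, -0.125, -0.0, -0.0]
contact_force: [-1.4, 1.2, -1.3]
opening: 0.466
finger_force: 0.9
```

```bash
python3 -c "
from h import *
where()"
```

```text
t 8.4 case xy [-12.6   1.3] z -2.0 psi -0.2502149765419154 [ 0.992 -0.125 -0.    -0.   ] F [-1.7  0.8 -1.3] open 0.466
```

Still pushing. I'll step on until the back wall is felt.

{"method": "drive_tool", "body": {"moves": [[[0,0,0],[0.002,0,0],0.04],[[0,0,0],[0.002,0,0],0.04]]}}

```text
time: 8.65
eef_pos: [0.5632, -0.0275, -0.0017]
tcp_rot: [0.992, -0.125, -0.0, -0.0]
contact_force: [-2.1, 0.9, -2.1]
opening: 0.466
finger_force: 0.8
```

{"method": "drive_tool", "body": {"moves": [[[0,0,0],[0.002,0,0],0.04]]}}

```text
time: 8.78
eef_pos: [0.5653, -0.028, -0.0016]
tcp_rot: [0.992, -0.125, 0.0, -0.0]
contact_force: [-2.3, -0.1, -1.0]
opening: 0.467
finger_force: 0.9
```

{"method": "drive_tool", "body": {"moves": [[[0,0,0],[0.001,0,0],0.04]]}}

```text
time: 8.9
eef_pos: [0.5661, -0.0281, -0.0015]
tcp_rot: [0.992, -0.125, -0.0, -0.0]
contact_force: [-2.8, 0.7, 0.8]
opening: 0.47
finger_force: 1.7
```

{"method": "drive_tool", "body": {"moves": [[[0,0,0],[0.001,0,0],0.04]]}}

```text
time: 9.02
eef_pos: [0.566, -0.0281, -0.0015]
tcp_rot: [0.992, -0.125, -0.002, -0.0]
contact_force: [-6.9, 1.7, 4.6]
opening: 0.469
finger_force: 3.4
```

{"method": "drive_tool", "body": {"moves": [[[0,0,0],[0.001,0,0],0.04]]}}

```text
time: 9.15
eef_pos: [0.566, -0.0281, -0.0015]
tcp_rot: [0.992, -0.125, -0.003, -0.0]
contact_force: [-9.2, 1.9, 5.8]
opening: 0.468
finger_force: 4.9
```

{"method": "drive_tool", "body": {"moves": [[[0,0,0],[0.001,0,0],0.04],[[0,0,0],[0,0,0],0.04]]}}

```text
time: 9.4
eef_pos: [0.5659, -0.0281, -0.0015]
tcp_rot: [0.992, -0.125, -0.004, -0.0]
contact_force: [-11.1, 2.1, 7.1]
opening: 0.467
finger_force: 5.5
```

```bash
python3 -c "
from h import *
where()"
```

```text
t 9.4 case xy [-5.9  1.3] z -1.5 psi -0.2499321536850035 [ 0.992 -0.125 -0.004 -0.   ] F [-11.3  -0.8   7.1] open 0.467
```

The tray is stopped firmly against the back wall: TCP at x = −6 with the force rising to 11 N and no motion. I'll back out, close the fingers and raise.

{"method": "drive_tool", "body": {"moves": [[[0,0,0],[-0.025,0,0],0.04],[[0,0,0],[-0.025,0,0],0.04],[[0,0,0],[-0.03,0,0],0.04],[[0,0,0],[-0.03,0,0],0.04],[[0,0,0],[0,0,-0.03],0]]}}

```text
time: 10.02
eef_pos: [0.4592, -0.0008, 0.0268]
tcp_rot: [0.992, -0.125, -0.002, -0.0]
contact_force: [0.9, -0.4, -0.8]
opening: 0.272
finger_force: 0.0
```

{"method": "drive_tool", "body": {"moves": [[[0,0,0],[0,0,-0.03],0],[[0,0,0],[0,0,0],0],[[0,0,0],[0,0,0],0]]}}

```text
time: 10.4
eef_pos: [0.4629, -0.0018, 0.0585]
tcp_rot: [0.992, -0.125, 0.001, 0.0]
contact_force: [0.3, 0.7, -0.6]
opening: -0.002
finger_force: 0.0
```

```bash
python3 -c "
from h import *
where()
z=np.load('case.npz');c=cam('scene')
T=lambda p,h:((plane(c,p,h)[:,:2]-z['t'])@z['R']*1000).round()
print('loupe',T([(194,250)],.015),'box',T([(159,300)],.011))
cv2.imwrite('pics/s5.png',cv2.resize(c['image'][220:380,190:390,::-1],None,fx=3.75,fy=3.75))"
```

```text
t 10.4 case xy [-112.2    1.2] z 58.5 psi -0.2502444268717807 [ 0.992 -0.125  0.001  0.   ] F [ 0.1  0.8 -0.6] open -0.002
loupe [[ -79. -184.]] box [[  26. -212.]]
```

View pics/s5.png

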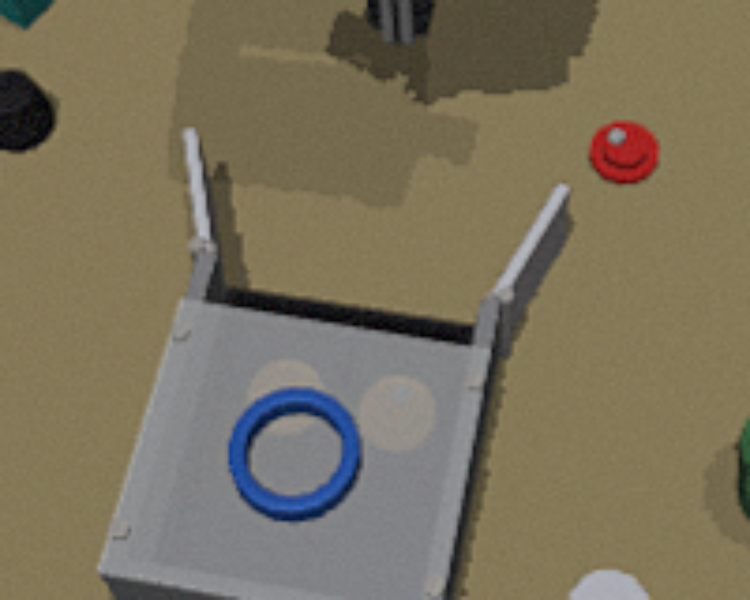

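The tray is fully home: only its dark front edge shows at crop (230,295)–(475,335), and both movements are visible through the roof. Both doors are unmoved. Next is the right door, approached from outside.

{"method": "drive_tool", "body": {"moves": [[[0,0,0],[0,0.038,0],0],[[0,0,0],[0,0.038,0],0],[[0,0,0],[0,0.038,0.01],0],[[0,0,0],[0,0,0.02],0],[[0,0,0],[0,0,0.012],0]]}}

```text
time: 11.08
eef_pos: [0.4329, -0.1119, 0.0145]
tcp_rot: [0.992, -0.125, -0.001, -0.001]
contact_force: [0.6, -0.4, -0.2]
opening: -0.003
finger_force: 0.0
```

{"method": "drive_tool", "body": {"moves": [[[0,0,0],[0.03,0,0],0],[[0,0,0],[0.03,0,0],0],[[0,0,0],[0.01,0,0],0],[[0,0,0],[0,-0.01,0],0],[[0,0,0],[0,-0.008,0],0]]}}

```text
time: 11.7
eef_pos: [0.5052, -0.1107, 0.0158]
tcp_rot: [0.992, -0.124, -0.001, -0.0]
contact_force: [-0.1, -1.3, -0.6]
opening: 0.001
finger_force: 0.4
```

{"method": "drive_tool", "body": {"moves": [[[0,0,0],[0,-0.01,0],0],[[0,0,0],[0,-0.01,0],0],[[0,0,0],[0,-0.01,0],0],[[0,0,0],[0,-0.01,0],0],[[0,0,0],[0.002,-0.01,0],0]]}}

```text
time: 12.32
eef_pos: [0.521, -0.0633, 0.0166]
tcp_rot: [0.992, -0.125, -0.0, -0.0]
contact_force: [-1.2, -1.2, -0.1]
opening: 0.001
finger_force: 0.4
```

```bash
python3 -c "
from h import *
where()"
```

```text
t 12.325 case xy [-40.7 -44. ] z 16.6 psi -0.25023602342306855 [ 0.992 -0.125 -0.    -0.   ] F [-0.8 -1.5 -0.1] open 0.001
```

Force shows door contact. Now I'll push it home along +x.

{"method": "drive_tool", "body": {"moves": [[[0,0,0],[0.004,-0.008,0],0],[[0,0,0],[0.006,-0.005,0],0],[[0,0,0],[0.006,0,0],0],[[0,0,0],[0.005,0,0],0],[[0,0,0],[0.003,0,0],0]]}}

```text
time: 12.95
eef_pos: [0.5477, -0.0576, 0.0165]
tcp_rot: [0.992, -0.125, -0.0, -0.0]
contact_force: [-0.6, 0.9, 0.3]
opening: 0.004
finger_force: 0.4
```

{"method": "drive_tool", "body": {"moves": [[[0,0,0],[0.001,0,0],0]]}}

```text
time: 13.08
eef_pos: [0.5484, -0.0578, 0.0165]
tcp_rot: [0.992, -0.125, -0.0, -0.0]
contact_force: [-1.9, 0.1, 1.0]
opening: -0.003
finger_force: 1.0
```

{"method": "drive_tool", "body": {"moves": [[[0,0,0],[0.001,0,0],0]]}}

```text
time: 13.2
eef_pos: [0.5484, -0.0578, 0.0164]
tcp_rot: [0.992, -0.125, -0.001, -0.0]
contact_force: [-4.2, 1.1, 4.3]
opening: 0.002
finger_force: 2.3
```

{"method": "drive_tool", "body": {"moves": [[[0,0,0],[0.001,0,0],0]]}}

```text
time: 13.32
eef_pos: [0.5484, -0.0578, 0.0164]
tcp_rot: [0.992, -0.125, -0.003, -0.0]
contact_force: [-8.7, 1.2, 6.4]
opening: -0.002
finger_force: 4.0
```

```bash
python3 -c "
from h import *
where()"
```

```text
t 13.325 case xy [-15.5 -31.8] z 16.4 psi -0.25000612444208803 [ 0.992 -0.125 -0.003 -0.   ] F [-8.7 -0.9  6.4] open -0.002
```

The right door is firmly shut. Next is the left door, passing above the red disc.

{"method": "drive_tool", "body": {"moves": [[[0,0,0],[-0.03,0,0],0],[[0,0,0],[-0.035,0,-0.01],0],[[0,0,0],[-0.035,0,-0.02],0],[[0,0,0],[0,-0.036,0],0],[[0,0,0],[0,-0.036,0],0]]}}

```text
time: 13.95
eef_pos: [0.4722, 0.0367, 0.0475]
tcp_rot: [0.992, -0.125, 0.002, 0.0]
contact_force: [1.3, -0.1, 0.4]
opening: 0.002
finger_force: 0.0
```

{"method": "drive_tool", "body": {"moves": [[[0,0,0],[0,-0.036,0],0],[[0,0,0],[0,-0.036,0],0],[[0,0,0],[0.03,0,0],0],[[0,0,0],[0.03,0,0],0],[[0,0,0],[0.013,0,0.015],0]]}}

```text
time: 14.58
eef_pos: [0.5636, 0.0877, 0.0333]
tcp_rot: [0.992, -0.125, 0.003, -0.0]
contact_force: [-0.7, -0.9, -0.3]
opening: 0.0
finger_force: 0.0
```

{"method": "drive_tool", "body": {"moves": [[[0,0,0],[0,0,0.015],0],[[0,0,0],[0,0,0],0]]}}

```text
time: 14.82
eef_pos: [0.5576, 0.0881, 0.0145]
tcp_rot: [0.992, -0.125, -0.002, 0.0]
contact_force: [-0.1, -0.2, -0.1]
opening: -0.0
finger_force: 0.0
```

```bash
python3 -c "
from h import *
where()"
```

```text
t 14.825 case xy [-42.7 111.8] z 14.5 psi -0.2503069857900406 [ 0.992 -0.125 -0.002  0.   ] F [-0.  -0.2 -0.1] open -0.0
```

{"method": "drive_tool", "body": {"moves": [[[0,0,0],[0,0.012,0],0],[[0,0,0],[0,0.01,0],0],[[0,0,0],[0,0.01,0],0],[[0,0,0],[0,0.01,0],0],[[0,0,0],[0,0.01,0],0]]}}

```text
time: 15.45
eef_pos: [0.5472, 0.0369, 0.017]
tcp_rot: [0.992, -0.125, 0.001, -0.0]
contact_force: [0.2, 1.9, 0.5]
opening: 0.003
finger_force: 0.5
```

{"method": "drive_tool", "body": {"moves": [[[0,0,0],[0,0.01,0],0],[[0,0,0],[0.002,0.008,0],0],[[0,0,0],[0.006,0.007,0],0],[[0,0,0],[0.007,0.003,0],0],[[0,0,0],[0.007,0,0],0]]}}

```text
time: 16.08
eef_pos: [0.5614, 0.0046, 0.0163]
tcp_rot: [0.992, -0.125, -0.0, 0.0]
contact_force: [-0.7, -0.8, -0.2]
opening: 0.001
finger_force: 0.5
```

{"method": "drive_tool", "body": {"moves": [[[0,0,0],[0.004,0,0],0],[[0,0,0],[0.002,0,0],0]]}}

```text
time: 16.32
eef_pos: [0.5649, 0.004, 0.0163]
tcp_rot: [0.992, -0.124, -0.004, 0.0]
contact_force: [-9.7, 0.7, 7.9]
opening: -0.003
finger_force: 5.1
```

{"method": "drive_tool", "body": {"moves": [[[0,0,0],[0.001,0,0],0]]}}

```text
time: 16.45
eef_pos: [0.5648, 0.004, 0.0163]
tcp_rot: [0.992, -0.124, -0.005, 0.0]
contact_force: [-11.0, 1.1, 9.4]
opening: 0.003
finger_force: 5.7
```

```bash
python3 -c "
from h import *
where()"
```

```text
t 16.45 case xy [-14.9  32.1] z 16.3 psi -0.24930947703578277 [ 0.992 -0.124 -0.005  0.   ] F [-10.9  -1.6   9.4] open 0.003
```

The left door is firmly shut too. I'll back off, lift and check.

{"method": "drive_tool", "body": {"moves": [[[0,0,0],[-0.02,0,0],0],[[0,0,0],[-0.03,0,0],0],[[0,0,0],[-0.035,0,-0.02],0],[[0,0,0],[-0.005,0,-0.04],0],[[0,0,0],[0,0,-0.04],0]]}}

```text
time: 17.08
eef_pos: [0.4804, 0.0261, 0.1175]
tcp_rot: [0.992, -0.124, 0.0, -0.0]
contact_force: [0.7, 0.5, 0.6]
opening: -0.0
finger_force: 0.0
```

{"method": "drive_tool", "body": {"moves": [[[0,0,0],[0,0,-0.04],0],[[0,0,0],[0,0,0],0],[[0,0,0],[0,0,0],0]]}}

```text
time: 17.45
eef_pos: [0.4807, 0.0258, 0.1561]
tcp_rot: [0.992, -0.125, -0.0, -0.0]
contact_force: [0.4, 0.1, -0.9]
opening: 0.004
finger_force: 0.0
```

```bash
python3 -c "
from h import *
where();c=cam('side');s=cam('scene')
a=cv2.resize(c['image'][180:320,220:400,::-1],(540,420));b=cv2.resize(s['image'][220:400,180:430,::-1],None,fx=3,fy=3)
b=cv2.resize(b,(400,288));a=cv2.resize(a,(400,311))
cv2.imwrite('pics/s6.png',cv2.resize(np.hstack([a[:288],b]),(800,288)))"
```

```text
t 17.45 case xy [-101.8   32.4] z 156.1 psi -0.2498924025986839 [ 0.992 -0.125 -0.    -0.   ] F [ 0.3  0.1 -0.9] open 0.004
```

View pics/s6.png

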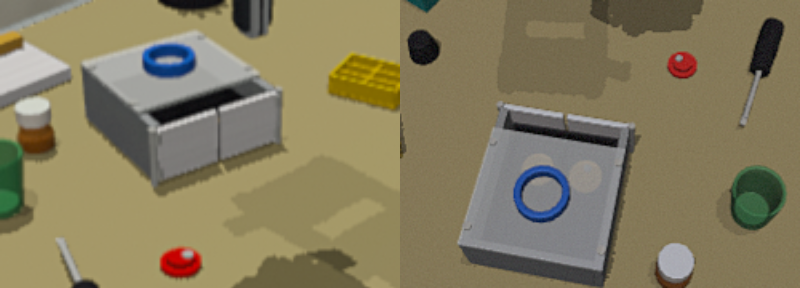

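Both doors are flush across the opening, at (215,145) in the left half and (565,120) in the right. The tray is inside, the movements show through the roof, and the bystanders are where they were. I'm handing in.

```bash
python3 -c "
from plant import ctrl
print(ctrl.sign_off())"
```

```text
the job is handed in; nothing more can be done
None
```

The tray is pushed fully home against the back wall and both doors were then shut; the movements are still in the tray, nothing else appears to have moved, and I handed the job in at about 17.5 s.

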